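# Secure a lens carrier on its stand with a spring clip

### The arm

A 6-joint arm with a two-finger parallel gripper is mounted at the origin on a cart in front of the work surface, level with it; the furniture and walls round the work are solid. World frame = base frame: x ahead of the robot, y to its left, z up, the work surface at z = 0. Lengths are in m, angles in rad, forces in N, time in s.
With the tool pointing down it reaches from about 0.35 to 0.975 m from the base axis. Payload 4.9 kg.
Tool frame: the origin (TCP) lies on the centre line of the jaws, within the pads' length; the fingertips stand 11 mm ahead of it and the grasp point (between the pads) lies 8 mm behind it (manip.finger_overhang is the distance from the TCP to the fingertips, in m); y points along the fingers, z is the direction in which the jaws open and shut, and the axes are right-handed (so a half turn about y gives the same grasp; the last joint's range is limited). The gripper opens to 85 mm and grips with 20 to 120 N. Pads are 22 mm wide; open, the fingers measure 114 mm over their backs; the gripper's body (76 mm by 85 mm) begins 54 mm behind the grasp point. The pads swing forward as they close: fully open they stand 13 mm farther back than shut.
Start: joints at [1.001, 0.053, 1.613, -0, 1.476, -0.119], TCP at [0.272, 0.563, 0.242] pointing down, gripper open.
Joint ranges: [-3.01, 3.01], [-1.01, 2.22], [0.06, 2.58], [-1.02, 4.17], [0.09, 2.62], [-3.14, 3.14]. Speed limits (rad/s): [2.57, 2.57, 3.14, 3.14, 3.14, 3.14].

### API

Orientations are given as a unit quaternion [w, x, y, z].
In Python, from plant import readout, cams, workorder, manip gives the robot as it stands.
- The arm moves only by the tool play_rows, never from a script. Its arguments are lists of equal length, an entry for each row: "slide": the shift along the tool's x, y, z in cm, a list of three; "yaw": the turn about the tool's y in degrees; "grip": the closure, from -1 (fully open) to 1 (shut), so that 0 is half open. In form: {"slide": [[x, y, z], ...], "yaw": [yaw, ...], "grip": [grip, ...]}. A call has 1 to 12 rows; each row shifts and turns the commanded pose from where the row before left it, along the tool's axes as they then stand; what a row does not reach is not made up. A row lasts 1/10 s, in which the tool goes at most 50 mm and 8.59 degrees, less where a joint would pass 70% of its speed; a pose out of reach is approached as far as the arm can. A call with a gripper value outside its range is refused whole. The fingers move at their own pace and stop on an object; the grip force is fixed at half the most. Time passes only in rows, so rows that do not move let the fingers close. It gives the time, the measured TCP pose, the force and the opening at its end, in the units of the state.
- readout.state(): the state, without advancing time (a new reading comes with each control period).
- cams.grab_frame(name): name is "scene" or "top" or "wrist"; returns a dict with "image" (400x640x3 uint8, red, green, blue), "mtx" (3x3 intrinsics, pixels), "R" (3x3) and "t" (3): a world point X has camera coordinates R X + t; the wrist camera has in their place "mount" (4x4, takes a point from camera to tool coordinates, whose origin is the TCP and whose axes are the tool frame's). Camera axes: x right, y down, z forward; pixel columns grow to the right and rows downward; lengths in m; the calibration is good to about 2 mm. A picture is of the moment at which its call begins: read the wrist's pose just before it. There is no depth.
- workorder.job_done(): hands the job in, once; it reports no verdict.
The state is a dict: "time": time; "joint_pos": joint angles; "joint_vel": joint speeds; "joint_efforts": joint torques, N m; "tool_pos": TCP position; "tool_rot": TCP orientation; "contact_force": force on the tool from outside, world axes, zero at the start; "ft_torque": the same for the moment, N m; "gripper_width": opening from 0.0 (shut) to 1.0 (fully open).
Only numpy, scipy, OpenCV 4.12 (cv2) and the standard library are available. Lean on these libraries where they do the work, as an engineer would, in place of code of your own. Each camera call takes 0.05 s, during which the arm holds its last target.

### The job

The lens carrier on the small bench stand has crept up its post: press its hub down until it rests on the shoulder, so that the groove near the top of the post is clear. Then take the steel spring clip by its tab and push it sideways into the groove until it snaps fully home, without forcing it, and let go, leaving the other things on the worktop where they are.

Things in the scene. Friction and masses are not known exactly. Their poses are not given: they have to be found in the camera images.
- stand: Fixed lens stand: grey base 120 x 120 x 14 mm, a steel boss (48 mm diameter, to 26 mm) and an upright steel post. Origin: centre of the base's underside on the post's axis; z up; x is the way the carrier's arm points. Post, nominal heights above the origin: shoulder 34 mm diameter with top at 45 mm; 24 mm diameter above; groove 70 to 76 mm; head 30 mm diameter from 76 to the top at 88 mm.
- groove_nominal (a point): Point on the post's axis at the NOMINAL height of the groove's lower edge (70 mm). The post's height was set by hand: shoulder, groove and head all really lie up to 12 mm higher or lower, which nothing here measures; feel for it. The groove is 6 mm high and runs all round, the neck in it is 18 mm in diameter; the clip may come from any side.
- hub (a joint): Height of the carrier's hub above the post's shoulder (m), 0 = resting on it, at most 0.020. Aluminium ring round the post, 48 mm diameter, 25 mm high; slides up and down only, moves at about 5 N, stays where left. At mid-height an arm 12 wide, 10 high runs along the stand's +x to a 60 mm lens ring, centre 135 mm out. Down, its flat top is flush with the groove's lower edge; up, it covers the groove.
- clip: Plain steel spring clip lying flat, plate 4 mm thick, x from -51 to +18 mm, 40 mm wide, about 50 g. Origin: on the underside, where the post's axis lies when the clip is home. z up; the mouth opens to its +x, push it along +x. The back of the mouth (x = -9 mm) stops on the neck when home. In the groove it has 2 mm of play in height. Pushing it with over about 15 N counts as forced.
- clip_throat (a point): Midpoint between the clip's two springy jaws at their narrowest, x = +6 mm, where they leave 13 mm; beyond it they flare to about 25 mm at the tips. They spread by 2.5 mm each to pass the neck, then snap shut in front of it and pull the clip home; it takes a push of 4 to 9 N until they give. Beyond home the push rises steeply: stop there.
- clip_tab (a point): Centre of the top of the clip's grip tab: an upright block with ribbed sides, 18 mm long (clip's x), 12 mm wide (y), from the plate to 34 mm above the underside, centred at x = -40 mm.
- loupe_black: Bystander: small black loupe, 32 mm diameter, 20 mm high, origin at its underside.
- dropper_1: Bystander: standing dropper bottle with green top, 25 mm diameter, 80 mm high, origin at its underside.
- lens_case: Bystander: flat contact-lens case with two screw caps, 36 x 72 x 18 mm, origin at its underside.
- penlight: Bystander: black penlight lying down, 17 x 114 x 19 mm (long along its y), origin at its underside.
Mind the look-alikes: they are no part of the job. Of the things like the clip, leave any that is blue; of the rest the smaller one is meant.

How it is judged:
On the way, in this order (a step that is already met when the one before it is completed fails the run):
1. the hub is down on the shoulder (value of joint hub below 0.0015 m), for 0.2 s.
2. the clip is home in the groove (horizontal distance between clip and stand below 0.003 m and height (world z) of clip between 0.05 and 0.087 m), for 0.2 s.
At the end, for the whole second after the job is handed in: the hub is within 1.5 mm of the shoulder and the clip is snapped round the neck of the groove: its origin within 3 mm of the post's axis, in the groove (50 to 87 mm above the worktop), level within 0.2 rad, let go and at rest (all of step 2 and value of joint hub below 0.0015 m and angle between clip's own z axis and vertical below 0.2 rad and linear speed of clip below 0.02 m/s); the robot touches nothing.
It fails at once if the clip is forced: more than 35 N of contact force in all between it and the stand (jaws squeezing the neck included) (contact force between clip and stand above 35 N).
It fails at once if a bystander is shifted by more than 30 mm (distance of any of loupe_black, dropper_1, lens_case, penlight from where it was at the start of the episode above 0.03 m).
It fails at once if the dropper bottle is tipped over (angle between dropper_1's own z axis and vertical above 0.5 rad).
It also fails if it takes over 72 s, if anything falls off the work surface, if the arm or the gripper's body presses on something with over 40 N, if the wrist force passes 120 N, or if a joint passes its speed limit or range.

## Working session

There is one attempt and no reset: what is moved stays moved. The work goes in short steps, Python scripts to look and compute and a tool call to move; the robot and the scene stay as the last step left them, time stands still between calls to the robot, and variables do not carry over. Pictures are saved under pics/ and viewed, and the job is handed in when it is done.

Besides the shell and the picture viewer there is one more tool, called after "Call:" as name(argument=value, ...) on one line, values as JSON. play_rows: Moves the arm, as the interface text tells. Its arguments: {"type":"object","properties":{"slide":{"type":"array","items":{"type":"array","items":{"type":"number"}}},"yaw":{"type":"array","items":{"type":"number"}},"grip":{"type":"array","items":{"type":"number"}}},"required":["slide","yaw","grip"]}

```bash
ls; mkdir -p pics
cat > h.py <<'E'
import numpy as np,cv2
from plant import readout,cams,workorder,manip
def snap(n,f):
    st=readout.state(); d=cams.grab_frame(n); cv2.imwrite('pics/'+f,d['image'][:,:,::-1]); 
    np.savez('pics/'+f[:-4]+'.npz',tool_pos=st['tool_pos'],tool_rot=st['tool_rot'],**{k:np.array(v) for k,v in d.items()})
    return st,d
def load(f): return dict(np.load('pics/'+f+'.npz'))
def q2R(q):
    from scipy.spatial.transform import Rotation as Ro
    return Ro.from_quat([q[1],q[2],q[3],q[0]]).as_matrix()
def cam(d):
    if 'R' in d: R=d['R'];t=d['t']; return R.T,-R.T@t
    M=d['mount'];T=np.eye(4);T[:3,:3]=q2R(d['tool_rot']);T[:3,3]=d['tool_pos'];W=T@M
    return W[:3,:3],W[:3,3]
def ray(d,u,v):
    Rc,c=cam(d); r=Rc@np.linalg.inv(d['mtx'])@np.array([u,v,1.]); return c,r/np.linalg.norm(r)
def onz(d,u,v,z):
    c,r=ray(d,u,v); return c+r*(z-c[2])/r[2]
def proj(d,X):
    Rc,c=cam(d); p=d['mtx']@(Rc.T@(np.array(X)-c)); return p[:2]/p[2]
E
python3 - <<'E'
from h import *
for n in ['scene','top','wrist']: st,d=snap(n,n+'0.png')
print(st)
E
```

```text
pics
{'time': 0.1, 'joint_pos': array([ 1.00097698e+00,  5.33191610e-02,  1.61416575e+00,  3.92307949e-05,
        1.47603146e+00, -1.19036477e-01]), 'joint_vel': array([-0.00088113,  0.00094088, -0.00269377,  0.00017143, -0.0016027 ,
       -0.00157807]), 'joint_efforts': array([ 3.69681766e-04, -3.94901097e+01, -3.71364176e+01, -1.26715481e-04,
        3.92633054e-03,  1.89020204e-05]), 'tool_pos': array([0.2720036 , 0.5620915 , 0.24116299]), 'tool_rot': array([-0.68858557,  0.68985663, -0.15827369,  0.15778839]), 'contact_force': array([ 0.31587558,  0.25671038, -0.36540785]), 'ft_torque': array([-0.0168642 , -0.06419299, -0.02203931]), 'gripper_width': 1.0003984940647168}
```

View pics/scene0.png

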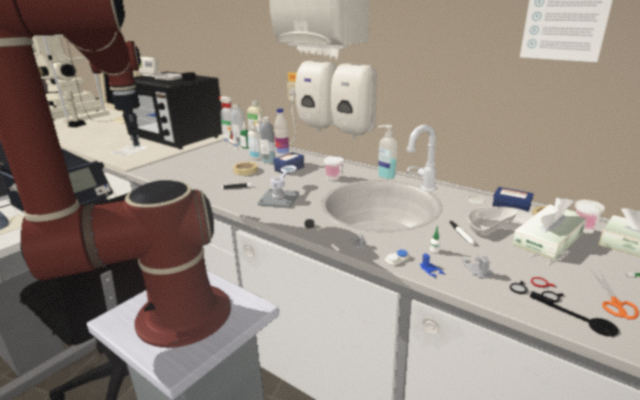

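View pics/top0.png

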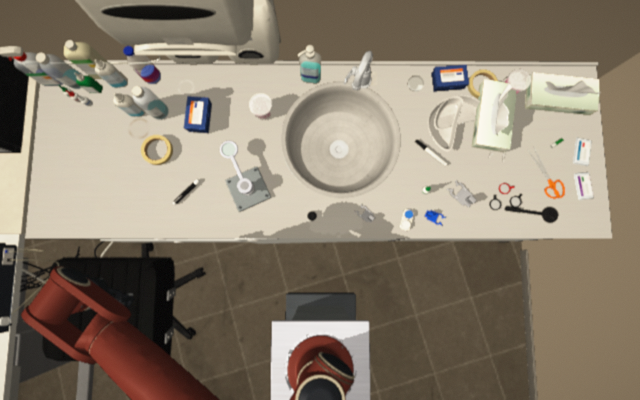

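View pics/wrist0.png

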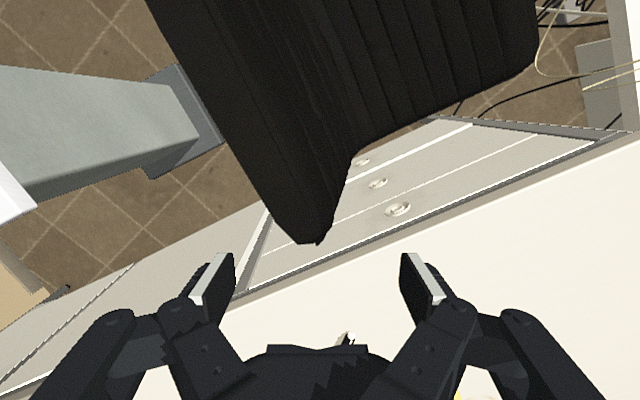

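Run:
```python
from h import *
t=load('top0'); s=load('scene0')
a=t['image'][150:245,170:270,::-1]; b=t['image'][170:245,300:480,::-1]
cv2.imwrite('pics/a.png',cv2.resize(a,None,fx=6,fy=6,interpolation=2)); cv2.imwrite('pics/b.png',cv2.resize(b,None,fx=4,fy=4,interpolation=2))
c=s['image'][150:290,230:500,::-1]; cv2.imwrite('pics/c.png',cv2.resize(c,None,fx=2.9,fy=2.9,interpolation=2))
for n,u,v,z in [('stand',245,186,.08),('base',248,188,.014),('ring',229,149,.06),('clip',362,213,.004),('blue',435,217,0),('big',460,192,0),('loupe',312,215,.02),('case',407,219,.01),('drop',427,189,.08),('pen',186,190,0.01),('wpen',432,152,0.01)]: print(n,onz(t,u,v,z).round(3))
print(cam(t)[1],cam(s)[1])
```

```text
stand [0.583 0.241 0.08 ]
base [0.586 0.243 0.014]
ring [0.71  0.301 0.06 ]
clip [ 0.503 -0.143  0.004]
blue [ 0.489 -0.391  0.   ]
big [ 0.575 -0.48   0.   ]
loupe [0.494 0.026 0.02 ]
case [ 0.482 -0.294  0.01 ]
drop [ 0.574 -0.348  0.08 ]
pen [0.58  0.452 0.01 ]
wpen [ 0.713 -0.386  0.01 ]
[ 0.36649609 -0.00295917  1.47460434] [-0.42919691 -0.76051865  0.65777176]
```

View pics/a.png

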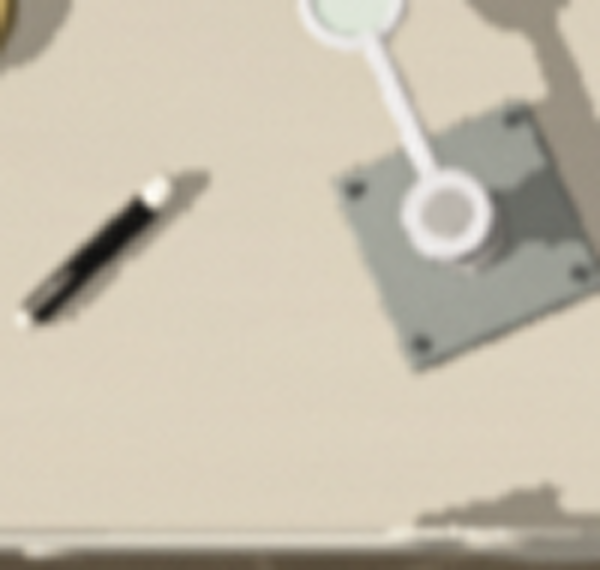

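View pics/b.png

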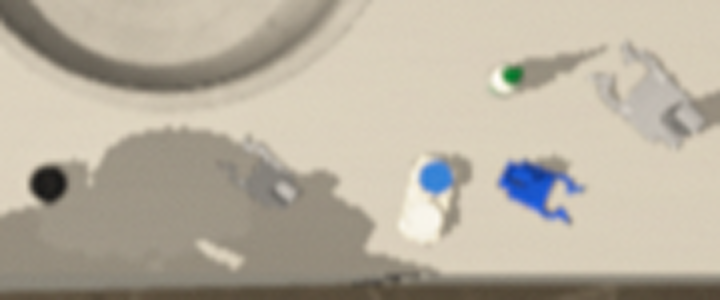

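View pics/c.png

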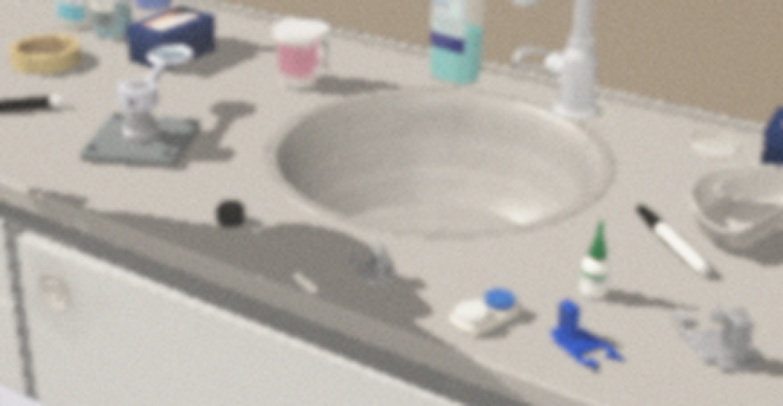

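```bash
cat >> h.py <<'E'
def tomove(target,yawdeg=None):
    """cm along tool axes from measured pose"""
    st=readout.state(); R=q2R(st['tool_rot']); d=R.T@(np.array(target)-st['tool_pos'])
    print('pos',st['tool_pos'].round(4),'zaxis yaw',np.degrees(np.arctan2(R[1,2],R[0,2])).round(1),'xaxis yaw',np.degrees(np.arctan2(R[1,0],R[0,0])).round(1),'down',R[:,1].round(3))
    print('slide cm',(d*100).round(2)); return d
E
python3 - <<'E'
from h import *
w=load('wrist0'); print(w['mount'].round(3)); print(w['mtx'])
Rc,c=cam(w); print(c,Rc[:,2]); print(q2R(w['tool_rot']).round(3))
tomove([0.5,0.2,0.3])
print(manip.finger_overhang,[x for x in dir(manip) if x[0]!='_'])
t=load('top0')
print(onz(t,244.5,185.3,.088),onz(t,248,189.1,.014))
cs=[(333,183),(523,100),(600,285),(417,370)]
P=np.array([onz(t,170+u/6,150+v/6,.014)[:2] for u,v in cs]);print(P,P.mean(0));print([np.degrees(np.arctan2(*(P[(i+1)%4]-P[i])[::-1])) for i in range(4)])
E
```

```text
[[ 0.     0.949  0.314 -0.081]
 [-0.    -0.314  0.949 -0.133]
 [ 1.    -0.     0.     0.001]
 [ 0.     0.     0.     1.   ]]
[[285.90360824   0.         316.80983689]
 [  0.         285.90360824 198.04295164]
 [  0.           0.           1.        ]]
[0.20017659 0.59839728 0.37422368] [ 0.2821408  -0.13808409 -0.94938367]
[[ 0.9   -0.001  0.436]
 [-0.436 -0.002  0.9  ]
 [-0.    -1.    -0.002]]
pos [0.272  0.5622 0.2413] zaxis yaw 64.2 xaxis yaw -25.8 down [-0.001 -0.001 -1.   ]
slide cm [ 36.3   -5.84 -22.68]
0.011 ['IKError', 'finger_overhang']
[0.5839786  0.24157524 0.088     ] [0.58260384 0.24249667 0.014     ]
[[0.61196681 0.31924121]
 [0.65982794 0.21321955]
 [0.55404812 0.16778357]
 [0.50608377 0.26909437]] [0.58298166 0.24233467]
[np.float64(-65.70426068224151), np.float64(-156.75485530944482), np.float64(115.33464119899408), np.float64(25.342516696168126)]
```

Run:
```python
from h import *
tomove([0.655,0.207,0.28])
```

```text
pos [0.272  0.5622 0.2413] zaxis yaw 64.2 xaxis yaw -25.8 down [-0.001 -0.001 -1.   ]
slide cm [ 49.94  -3.85 -15.29]
```

Call:
play_rows(slide=[[4.2,-0.4,-1.3],[4.2,-0.4,-1.3],[4.2,-0.4,-1.3],[4.2,-0.4,-1.3],[4.2,-0.4,-1.3],[4.2,-0.4,-1.3],[4.2,-0.4,-1.3],[4.2,-0.4,-1.3],[4.2,-0.4,-1.3],[4.2,-0.2,-1.3],[4.2,0,-1.2],[3.7,0,-1.1]], yaw=[0,0,0,0,0,0,0,0,0,0,0,0], grip=[1,1,1,1,1,1,1,1,1,1,1,1])

```text
time: 1.35
tool_pos: [0.656, 0.2057, 0.2799]
tool_rot: [-0.689, 0.689, -0.158, 0.158]
contact_force: [0.2, 0.8, -0.4]
gripper_width: -0.002
```

Call:
play_rows(slide=[[0,0,0],[0,0,0],[0,0,0]], yaw=[0,0,0], grip=[1,1,1])

```text
time: 1.65
tool_pos: [0.6541, 0.2082, 0.28]
tool_rot: [0.689, -0.689, 0.158, -0.157]
contact_force: [-0.7, 0.6, 0.2]
gripper_width: 0.002
```

Run:
```python
from h import *
st,d=snap('wrist','w1.png'); print(st['tool_pos'],st['contact_force'],st['joint_pos'].round(2))
snap('top','t1.png')
```

```text
[0.65405071 0.20818644 0.27997951] [-0.73024614  0.59954502  0.15142433] [ 0.2   0.18  1.42  0.    1.55 -0.92]
```

View pics/w1.png

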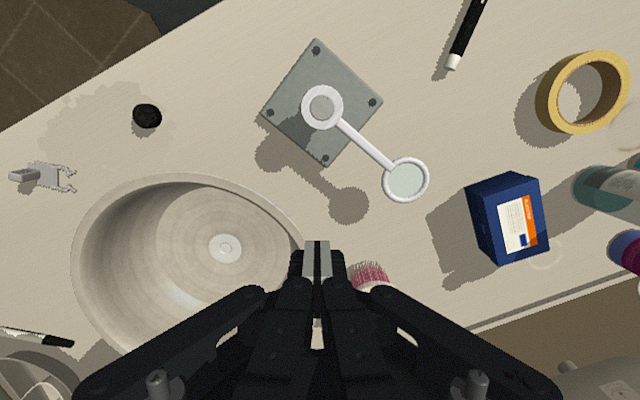

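View pics/t1.png

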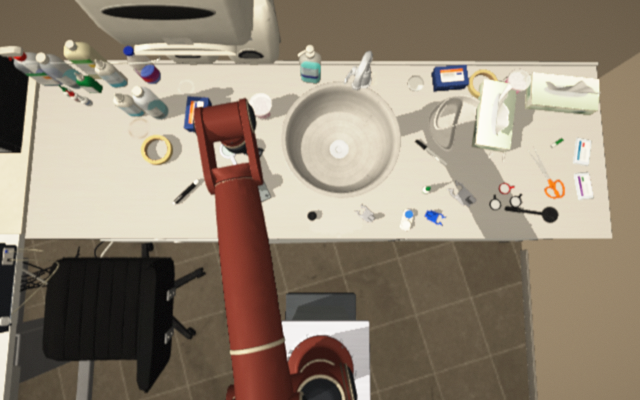

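Run:
```python
from h import *
d=load('w1'); im=d['image'][:,:,::-1]
c=im[20:200,240:450]; cv2.imwrite('pics/w1c.png',cv2.resize(c,None,fx=3.7,fy=3.2,interpolation=2)) if 0 else cv2.imwrite('pics/w1c.png',cv2.resize(c,None,fx=3.3,fy=3.3,interpolation=2))
Rc,cc=cam(d);print(cc)
c=im[150:210,0:90]; cv2.imwrite('pics/w1d.png',cv2.resize(c,None,fx=8,fy=8,interpolation=2))
```

```text
[0.58216538 0.24418703 0.41308986]
```

View pics/w1c.png

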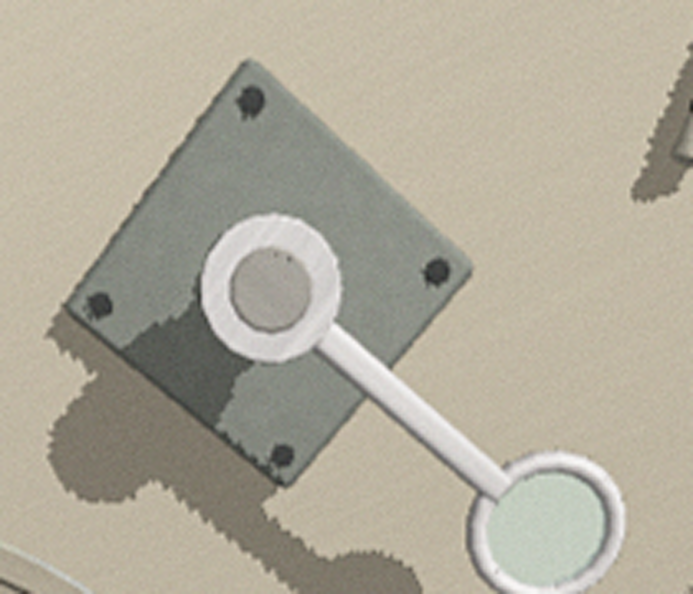

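View pics/w1d.png

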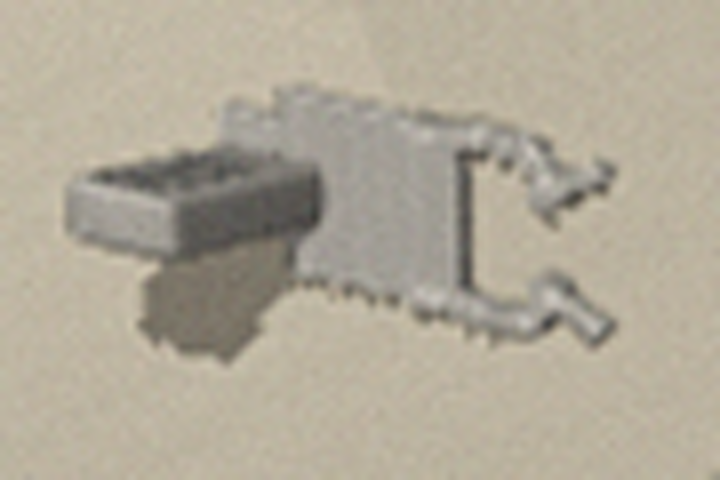

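Run:
```python
from h import *
d=load('w1')
print('head',onz(d,322.1,107.3,.088),'hub',onz(d,322.2,107.0,.08))
P=np.array([onz(d,240+u/3.3,20+v/3.3,.014)[:2] for u,v in [(250,60),(472,267),(287,487),(68,308)]]);print(P.mean(0)); print([np.degrees(np.arctan2(*(P[(i+1)%4]-P[i])[::-1])) for i in range(4)],[np.linalg.norm(P[(i+1)%4]-P[i]) for i in range(4)])
print('ring',onz(d,240+548/3.3,20+523/3.3,.07))
f=lambda u,v,z:onz(d,u/8,150+v/8,z)[:2]
print('tips',f(605,175,.002),f(600,330,.002),'back',f(465,220,.004),'tab',f(125,205,.034),'tabcorners',[f(*p,.034).round(4) for p in [(75,185),(215,150),(315,190),(178,215)]])
```

```text
head [0.58809473 0.24780674 0.088     ] hub [0.58800226 0.2481322  0.08      ]
[0.58902821 0.2480669 ]
[np.float64(24.53820941961755), np.float64(-64.97905399626153), np.float64(-155.26713148796782), np.float64(114.64053414873759)] [np.float64(0.11543204191954315), np.float64(0.11567230092910605), np.float64(0.11620000231399757), np.float64(0.11606316248030381)]
ring [0.70928591 0.3054123  0.07      ]
tips [ 0.51381283 -0.11622041] [ 0.53676944 -0.13708641] back [ 0.50959225 -0.14334196] tab [ 0.48772722 -0.16516476] tabcorners [array([ 0.4814, -0.1702]), array([ 0.4871, -0.1445]), array([ 0.4998, -0.1342]), array([ 0.493 , -0.1583])]
```

Run:
```python
from h import *
w=load('w1');t=load('top0');s=load('scene0')
T=q2R(w['tool_rot'])
for y in [.011]:
  for z in [0.0145,0,-.0145]:
   for x in [-.011,.011]:
    print('tip',x,z,proj(w,w['tool_pos']+T@np.array([x,y,z])).round(1))
for X in [(.583,.242),(.588,.248)]:
  for n,d in (('w',w),('t',t),('s',s)): print(n,proj(d,[*X,.085]).round(1),'corners',[proj(d,[X[0]+.0849*np.cos(a),X[1]+.0849*np.sin(a),.014]).round(1).tolist() for a in np.radians(24.5+45+90*np.arange(4))])
c=s['image'][160:220,245:315,::-1]; cv2.imwrite('pics/s1c.png',cv2.resize(c,None,fx=10,fy=10,interpolation=cv2.INTER_NEAREST))
c=t['image'][140:220,205:275,::-1]; cv2.imwrite('pics/t1c.png',cv2.resize(c,None,fx=7,fy=7,interpolation=cv2.INTER_NEAREST))
```

```text
tip -0.011 0.0145 [340.8 235.4]
tip 0.011 0.0145 [339.8 269.9]
tip -0.011 0 [314.6 235.4]
tip 0.011 0 [314.7 269.9]
tip -0.011 -0.0145 [288.5 235.4]
tip 0.011 -0.0145 [289.7 269.9]
w [315.2 105.3] corners [[379.6, 98.8], [309.1, 33.0], [252.2, 111.1], [321.1, 167.6]]
t [244.5 185.7] corners [[224.8, 180.3], [238.7, 212.4], [271.6, 197.7], [257.5, 165.9]]
s [276.8 177.9] corners [[268.0, 188.6], [256.4, 202.2], [289.5, 204.8], [299.1, 190.7]]
w [322.2 107.1] corners [[385.2, 100.3], [315.2, 34.7], [258.0, 112.6], [326.4, 168.9]]
t [242.7 184.2] corners [[223.1, 178.8], [236.9, 211.0], [269.8, 196.3], [255.7, 164.4]]
s [276.6 177.1] corners [[267.8, 187.8], [256.2, 201.3], [289.1, 203.8], [298.7, 189.9]]
```

View pics/s1c.png

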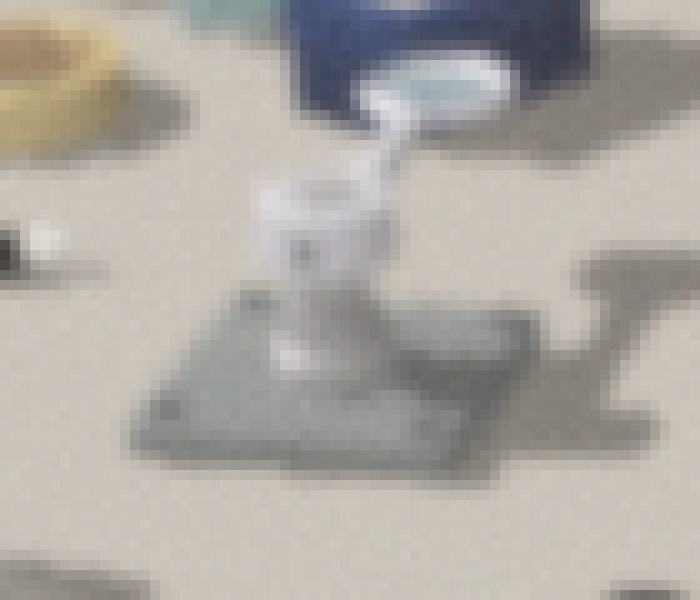

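View pics/t1c.png

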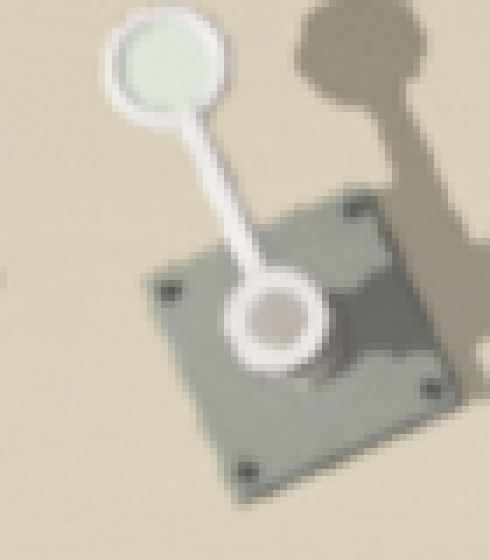

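Run:
```python
from h import *
tomove([0.611,0.2324,0.128])
```

```text
pos [0.6539 0.2086 0.2804] zaxis yaw 64.3 xaxis yaw -25.7 down [-0.  0. -1.]
slide cm [-4.9  15.24  0.28]
```

Call:
play_rows(slide=[[-2.4,2,0.2],[-2.4,3,0],[0,4,0],[0,3,0],[0,2,0],[0,1.2,0],[0,0,0],[0,0,0],[0,0,0]], yaw=[0,0,0,0,0,0,0,0,0], grip=[1,1,1,1,1,1,1,1,1])

```text
time: 2.65
tool_pos: [0.6136, 0.2306, 0.1306]
tool_rot: [0.69, -0.689, 0.157, -0.159]
contact_force: [0.7, 0.2, 0.5]
gripper_width: -0.001
```

Run:
```python
from h import *
st,d=snap('wrist','w2.png'); print(st['tool_pos'],st['contact_force'])
```

```text
[0.61358272 0.23063142 0.13055524] [0.73138456 0.16568919 0.48317277]
```

View pics/w2.png

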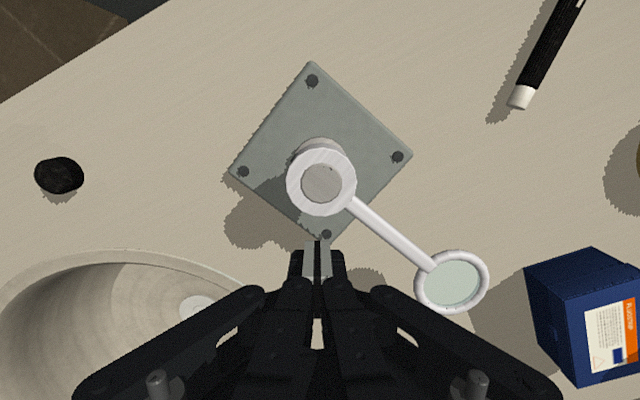

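Run:
```python
from h import *
d=load('w2'); T=q2R(d['tool_rot'])
im=d['image'][:,:,::-1]
cv2.imwrite('pics/w2c.png',cv2.resize(im[130:280,250:400],None,fx=4,fy=4,interpolation=cv2.INTER_NEAREST))
for du,dv in ((0,0),(-3,0),(-3,-4)):
  p=onz(d,321+du,182+dv,.077); print(du,dv,p.round(4),(T.T@(p-d['tool_pos'])).round(4))
for x in (-.011,-.008): print(proj(d,d['tool_pos']+T@np.array([x,.011,0])))
```

```text
0 0 [0.5884 0.2474 0.077 ] [-0.0301  0.0535  0.0041]
-3 0 [0.5875 0.2456 0.077 ] [-0.0301  0.0535  0.002 ]
-3 -4 [0.585  0.2468 0.077 ] [-0.0329  0.0535  0.002 ]
[314.63960596 235.35585546]
[314.65271427 240.2393153 ]
```

View pics/w2c.png

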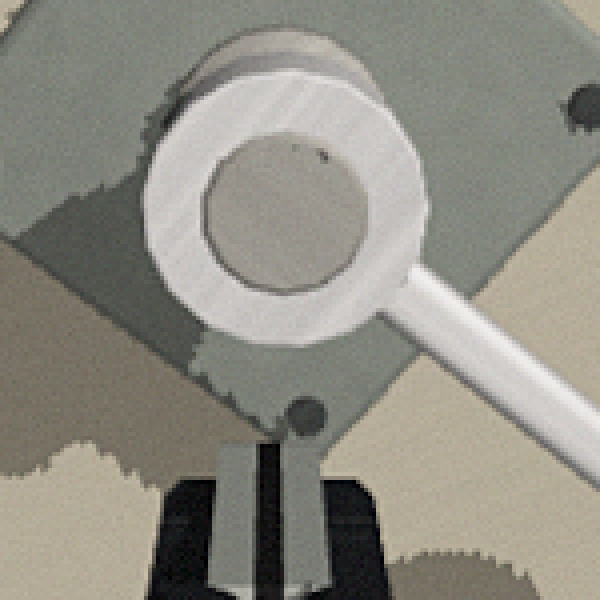

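Call:
play_rows(slide=[[-0.3,1,0.2],[0,1,0],[0,1,0],[0,0.3,0],[0,0,0],[0,0,0]], yaw=[0,0,0,0,0,0], grip=[1,1,1,1,1,1])

```text
time: 3.3
tool_pos: [0.6107, 0.2332, 0.0952]
tool_rot: [-0.689, 0.689, -0.158, 0.158]
contact_force: [-0.3, -0.2, 0.7]
gripper_width: -0.001
```

Run:
```python
from h import *
st,d=snap('wrist','w3.png'); print(st['tool_pos'],st['contact_force'])
im=d['image'][:,:,::-1]
cv2.imwrite('pics/w3c.png',cv2.resize(im[130:280,230:430],None,fx=4,fy=4,interpolation=cv2.INTER_NEAREST))
```

```text
[0.6107248  0.23322249 0.09523816] [-0.25400264 -0.22250588  0.73699098]
```

View pics/w3c.png

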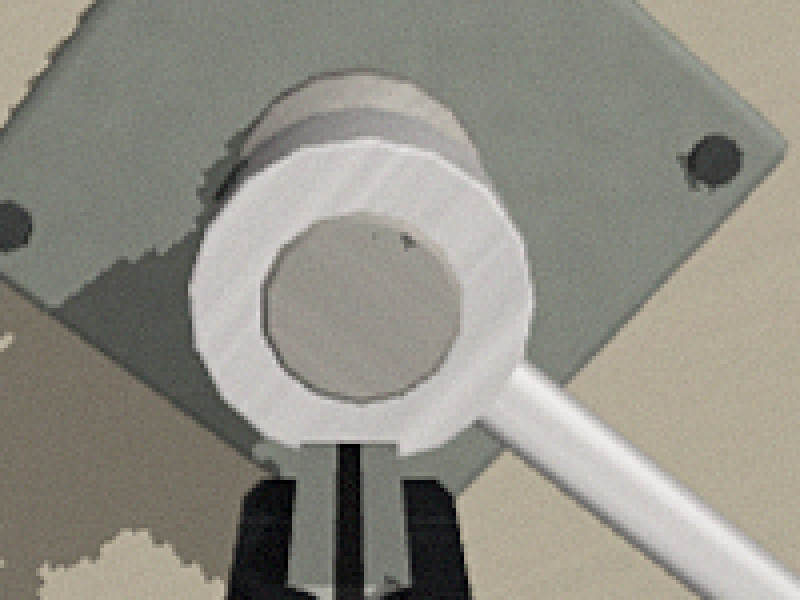

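Call:
play_rows(slide=[[0,0.3,0],[0,0.3,0],[0,0.2,0],[0,0.2,0],[0,0,0]], yaw=[0,0,0,0,0], grip=[1,1,1,1,1])

```text
time: 3.85
tool_pos: [0.6111, 0.2333, 0.0856]
tool_rot: [0.689, -0.689, 0.158, -0.158]
contact_force: [1.1, 0.3, 3.4]
gripper_width: -0.003
```

Call:
play_rows(slide=[[0,0.2,0],[0,0.1,0],[0,0,0]], yaw=[0,0,0], grip=[1,1,1])

```text
time: 4.15
tool_pos: [0.6111, 0.2333, 0.0824]
tool_rot: [0.689, -0.689, 0.158, -0.158]
contact_force: [2.0, 0.1, 1.9]
gripper_width: -0.003
```

Call:
play_rows(slide=[[0,0.2,0],[0,0.2,0],[0,0,0]], yaw=[0,0,0], grip=[1,1,1])

```text
time: 4.45
tool_pos: [0.6108, 0.2333, 0.078]
tool_rot: [0.689, -0.689, 0.158, -0.158]
contact_force: [3.0, 0.6, 2.2]
gripper_width: -0.004
```

Call:
play_rows(slide=[[0,0.2,0],[0,0.2,0],[0,0,0]], yaw=[0,0,0], grip=[1,1,1])

```text
time: 4.75
tool_pos: [0.6105, 0.2332, 0.0739]
tool_rot: [-0.689, 0.689, -0.158, 0.158]
contact_force: [1.2, 0.0, 2.8]
gripper_width: -0.003
```

Call:
play_rows(slide=[[0,0.2,0],[0,0.1,0],[0,0,0]], yaw=[0,0,0], grip=[1,1,1])

```text
time: 5.05
tool_pos: [0.6107, 0.2333, 0.0735]
tool_rot: [-0.689, 0.689, -0.158, 0.158]
contact_force: [-3.3, -1.0, 12.5]
gripper_width: 0.004
```

Run:
```python
from h import *
st,d=snap('wrist','w4.png'); print(st['tool_pos'],st['contact_force'])
im=d['image'][:,:,::-1]
cv2.imwrite('pics/w4c.png',cv2.resize(im[130:280,230:430],None,fx=4,fy=4,interpolation=cv2.INTER_NEAREST))
st,d=snap('scene','s4.png')
c=d['image'][150:220,235:325,::-1]; cv2.imwrite('pics/s4c.png',cv2.resize(c,None,fx=8,fy=8,interpolation=2))
```

```text
[0.61072021 0.23334244 0.07351111] [-3.26488232 -1.01208391 12.48850035]
```

View pics/w4c.png

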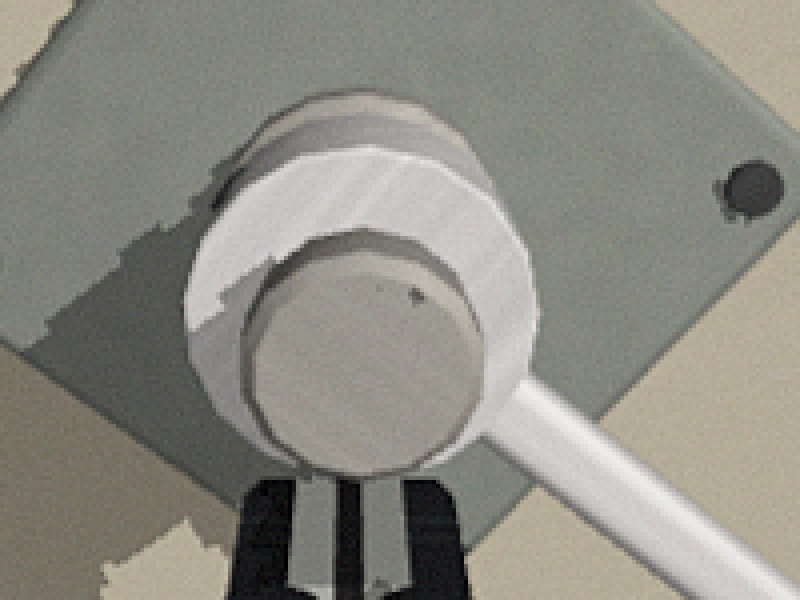

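View pics/s4c.png

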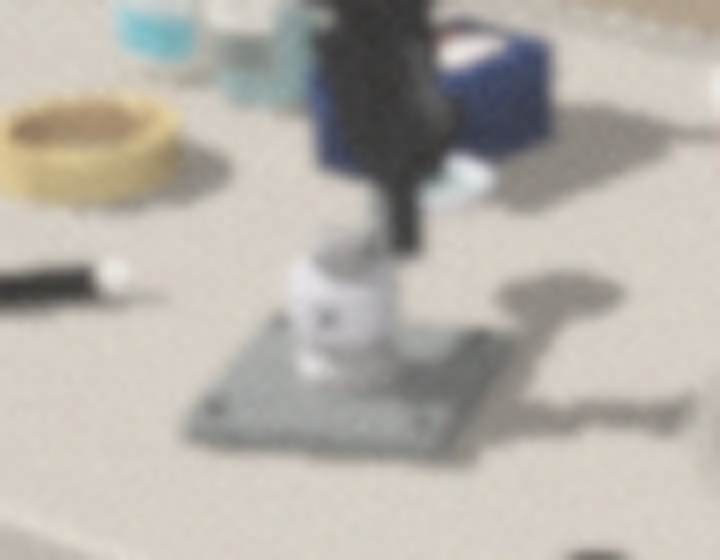

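Call:
play_rows(slide=[[0,0.15,0],[0,0,0],[0,0,0]], yaw=[0,0,0], grip=[1,1,1])

```text
time: 5.45
tool_pos: [0.6108, 0.2334, 0.0733]
tool_rot: [-0.689, 0.689, -0.158, 0.158]
contact_force: [-6.5, -2.9, 18.7]
gripper_width: -0.0
```

Call:
play_rows(slide=[[0,-1.5,0],[0,-4,0],[0,-4.5,0],[0,0,0],[0,0,0],[0,0,0],[0,0,0],[0,0,0],[0,0,0],[0,0,0],[0,0,0],[0,0,0]], yaw=[0,0,0,8.5,8.5,8.5,8.5,8.5,8.5,8.5,8.5,8.5], grip=[1,1,1,-1,-1,-1,-1,-1,-1,-1,-1,-1])

```text
time: 6.65
tool_pos: [0.6092, 0.2331, 0.1683]
tool_rot: [0.441, -0.443, 0.553, -0.551]
contact_force: [0.5, 0.3, -0.2]
gripper_width: 1.002
```

Call:
play_rows(slide=[[0,0,0],[0,0,0],[0,0,0],[0,0,0]], yaw=[8.5,8.5,8.5,6], grip=[-1,-1,-1,-1])

```text
time: 7.05
tool_pos: [0.6093, 0.2331, 0.1683]
tool_rot: [0.274, -0.277, 0.651, -0.651]
contact_force: [0.3, -1.0, -0.2]
gripper_width: 0.999
```

Run:
```python
from h import *
tomove([0.4877,-.165,0.17])
```

```text
pos [0.6093 0.2331 0.1683] zaxis yaw -44.1 xaxis yaw -134.1 down [-0.004 -0.001 -1.   ]
slide cm [37.04 -0.1  18.98]
```

Call:
play_rows(slide=[[4,0,2],[4,0,2],[4,0,2],[4,0,2],[4,0,2],[4,0,2],[4,0,2],[4,0,2],[4,0,2],[1,0,1],[0,0,0],[0,0,0]], yaw=[0,0,0,0,0,0,0,0,0,0,0,0], grip=[-1,-1,-1,-1,-1,-1,-1,-1,-1,-1,-1,-1])

```text
time: 8.25
tool_pos: [0.4912, -0.1643, 0.1691]
tool_rot: [0.277, -0.278, 0.651, -0.65]
contact_force: [-0.7, -0.4, -1.0]
gripper_width: 0.998
```

Run:
```python
from h import *
st,d=snap('wrist','w5.png'); print(st['tool_pos'],st['contact_force'],st['joint_pos'].round(2))
```

```text
[ 0.49124034 -0.16428599  0.16911964] [-0.74848763 -0.41174925 -0.98295741] [-0.47 -0.15  1.93  0.    1.36  0.3 ]
```

View pics/w5.png

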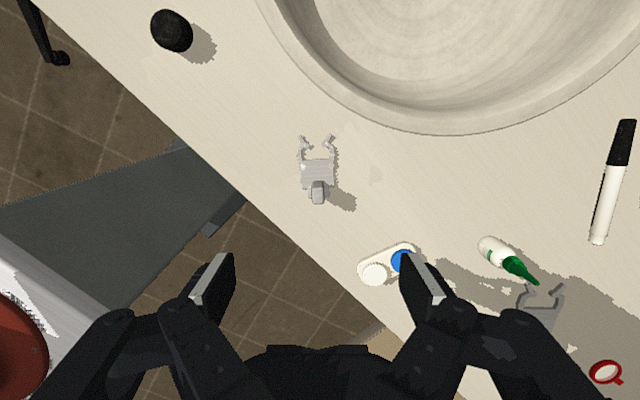

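Run:
```python
from h import *
d=load('w5'); im=d['image'][:,:,::-1]
cv2.imwrite('pics/w5c.png',cv2.resize(im[125:215,270:370],None,fx=6,fy=6,interpolation=cv2.INTER_NEAREST))
```

```text
(no output)
```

View pics/w5c.png

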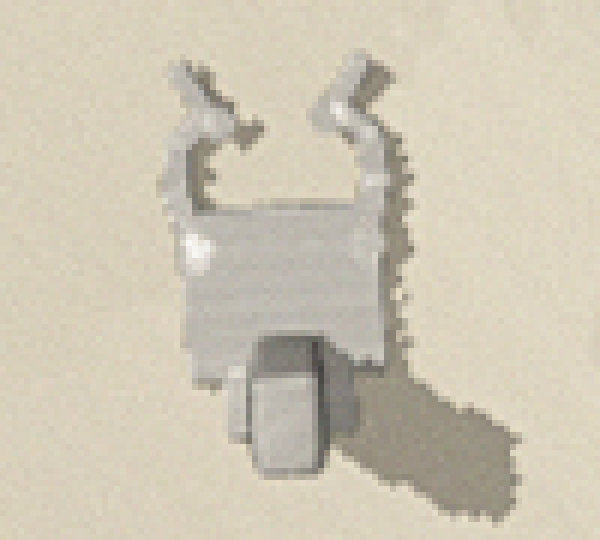

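Run:
```python
from h import *
d=load('w5'); T=q2R(d['tool_rot'])
f=lambda u,v,z:onz(d,270+u/6-.5,125+v/6-.5,z)
P={}
for n,u,v,z in [('tab',286,423,.034),('tipL',180,68,.004),('tipR',360,58,.004),('bL',202,212,.004),('bR',358,203,.004),('rL',195,382,.004),('rR',385,368,.004),('tabF',283,375,.034),('tabB',290,471,.034)]:
  p=f(u,v,z); P[n]=T.T@(p-d['tool_pos']); print(n,p.round(4),'tool',(P[n]*1000).round(1))
for a,b in [(('rL','rR'),('tipL','tipR')),(('rL','rR'),('bL','bR'))]:
  A=(P[a[0]]+P[a[1]])/2;B=(P[b[0]]+P[b[1]])/2; v=B-A; print('angle about y (deg) of clip +x rel tool -x:',np.degrees(np.arctan2(v[2],-v[0])),np.linalg.norm(v))
v=P['rR']-P['rL'];print(np.degrees(np.arctan2(v[0],v[2])),np.linalg.norm(v)); v=P['bR']-P['bL'];print(np.degrees(np.arctan2(v[0],v[2])),np.linalg.norm(v))
```

```text
tab [ 0.4887 -0.1668  0.034 ] tool [  3.6 135.1   0.2]
tipL [ 0.5131 -0.1152  0.004 ] tool [-50.5 165.2 -17.9]
tipR [ 0.5364 -0.1353  0.004 ] tool [-52.2 165.1  12.8]
bL [ 0.4983 -0.1355  0.004 ] tool [-25.7 165.2 -14.5]
bR [ 0.5192 -0.1532  0.004 ] tool [-27.3 165.1  12.8]
rL [ 0.4756 -0.1566  0.004 ] tool [  5.3 165.2 -16.2]
rR [ 0.5022 -0.1785  0.004 ] tool [  2.7 165.1  18.1]
tabF [ 0.494  -0.1605  0.034 ] tool [ -4.6 135.1  -0.3]
tabB [ 0.4834 -0.1733  0.034 ] tool [ 11.9 135.1   0.9]
angle about y (deg) of clip +x rel tool -x: -3.5791990700275194 0.05546267146285074
angle about y (deg) of clip +x rel tool -x: -3.3243393246422155 0.03055995516836733
-4.41198155247632 0.0344394326777075
-3.3457670730981377 0.027374029309713336
```

Call:
play_rows(slide=[[0.2,2,-0.2],[0,3,0],[0,3,0],[0,1.5,0],[0,0,0],[0,0,0]], yaw=[-3.6,0,0,0,0,0], grip=[0.2,0.2,0.2,0.2,0.2,0.2])

```text
time: 8.9
tool_pos: [0.4893, -0.1648, 0.0755]
tool_rot: [-0.298, 0.298, -0.641, 0.641]
contact_force: [0.0, -0.4, -0.1]
gripper_width: 0.404
```

Run:
```python
from h import *
st,d=snap('wrist','w6.png'); print(st['tool_pos'],st['contact_force'],st['gripper_width'])
```

```text
[ 0.48930498 -0.16484181  0.07551212] [ 0.00789947 -0.40310265 -0.14394914] 0.40444262771299494
```

View pics/w6.png

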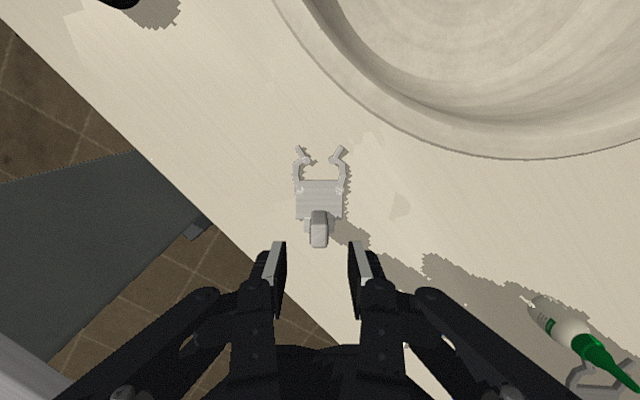

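Call:
play_rows(slide=[[-0.5,1.5,0],[0,1.5,0],[0,1.2,0],[0,0.8,0],[0,0.3,0],[0,0.2,0],[0,0,0],[0,0,0]], yaw=[0,0,0,0,0,0,0,0], grip=[0.2,0.2,0.2,0.2,0.2,0.2,0.2,0.2])

```text
time: 9.75
tool_pos: [0.4923, -0.1618, 0.0203]
tool_rot: [-0.298, 0.297, -0.641, 0.642]
contact_force: [-0.4, -1.1, -0.2]
gripper_width: 0.398
```

Run:
```python
from h import *
st,d=snap('wrist','w7.png'); print(st['tool_pos'],st['contact_force'],st['gripper_width'])
im=d['image'][:,:,::-1]
cv2.imwrite('pics/w7c.png',cv2.resize(im[120:320,220:420],None,fx=3,fy=3,interpolation=cv2.INTER_NEAREST))
```

```text
[ 0.49228386 -0.16176956  0.02032683] [-0.36919033 -1.06130423 -0.16913303] 0.3980078773553657
```

View pics/w7c.png

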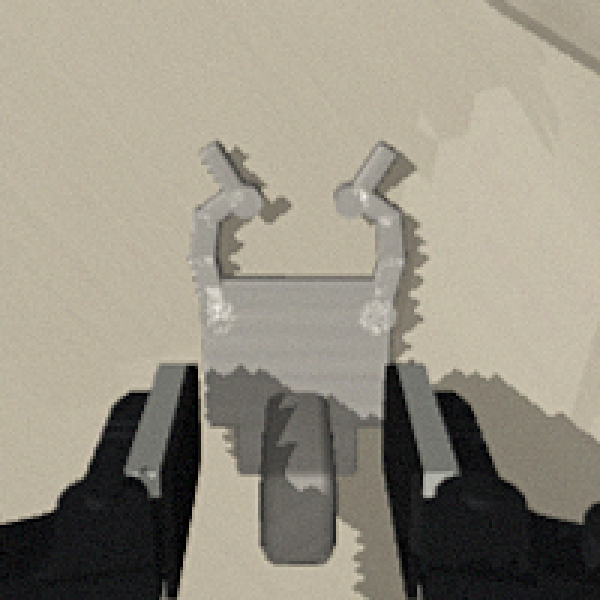

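Call:
play_rows(slide=[[0,0,0],[0,0,0],[0,0,0],[0,0,0],[0,0,0],[0,0,0]], yaw=[0,0,0,0,0,0], grip=[1,1,1,1,1,1])

```text
time: 10.4
tool_pos: [0.4924, -0.1618, 0.0205]
tool_rot: [-0.298, 0.297, -0.641, 0.642]
contact_force: [-0.2, 0.7, 5.1]
gripper_width: 0.121
```

Run:
```python
from h import *
st,d=snap('wrist','w8.png'); print(st['tool_pos'],st['contact_force'],st['gripper_width'])
im=d['image'][:,:,::-1]
cv2.imwrite('pics/w8c.png',cv2.resize(im[120:320,220:420],None,fx=3,fy=3,interpolation=cv2.INTER_NEAREST))
```

```text
[ 0.49239411 -0.16178528  0.0204543 ] [-0.24355556  0.69405342  5.11365662] 0.12057118539053464
```

View pics/w8c.png

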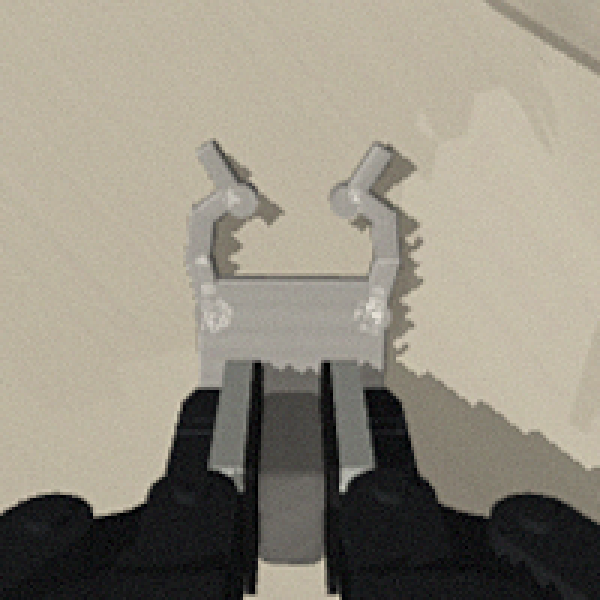

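Run:
```python
from h import *
tomove([0.522,0.170,0.125])
```

```text
pos [ 0.4924 -0.1618  0.0204] zaxis yaw -40.2 xaxis yaw -130.2 down [ 0.001 -0.001 -1.   ]
slide cm [-27.25 -10.47 -19.16]
```

Call:
play_rows(slide=[[0,-1,0],[0,-2.5,0],[0,-3.5,0],[0,-3,0],[0,-0.5,0],[0,0,0]], yaw=[0,0,0,0,0,0], grip=[1,1,1,1,1,1])

```text
time: 11.05
tool_pos: [0.4922, -0.1616, 0.1256]
tool_rot: [-0.298, 0.297, -0.641, 0.642]
contact_force: [1.0, 0.6, -0.6]
gripper_width: 0.122
```

Call:
play_rows(slide=[[-1.5,0,-1],[-3,0,-2.1],[-3,0,-2.1],[-3,0,-2.1],[-3,0,-2.1],[-3,0,-2.1],[-3,0,-2.1],[-3,0,-2.1],[-3,0,-2.1],[-1.8,0,-1.4],[0,0,0],[0,0,0]], yaw=[0,0,0,0,0,0,0,0,0,0,0,0], grip=[1,1,1,1,1,1,1,1,1,1,1,1])

```text
time: 12.25
tool_pos: [0.5201, 0.1707, 0.1224]
tool_rot: [0.296, -0.299, 0.641, -0.641]
contact_force: [-0.9, 0.4, -1.1]
gripper_width: 0.123
```

Run:
```python
from h import *
st,d=snap('wrist','w9.png'); print(st['tool_pos'],st['contact_force'],st['gripper_width'])
```

```text
[0.52009154 0.17073714 0.12241128] [-0.92630871  0.44827267 -1.08294744] 0.1228286243736074
```

View pics/w9.png

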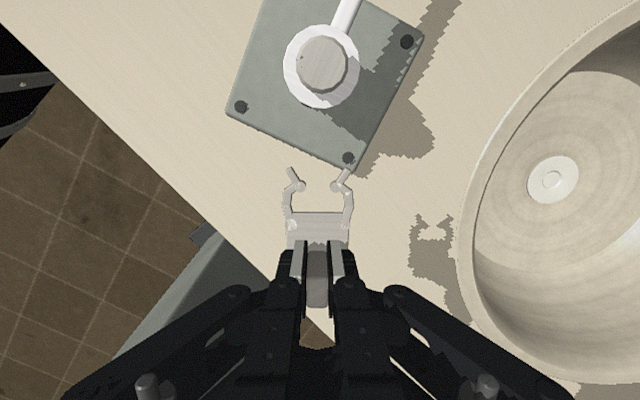

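Run:
```python
from h import *
d=load('w9'); im=d['image'][:,:,::-1]
cv2.imwrite('pics/w9c.png',cv2.resize(im[20:130,265:375],None,fx=5,fy=5,interpolation=cv2.INTER_NEAREST))
cv2.imwrite('pics/w9d.png',cv2.resize(im[155:265,265:375],None,fx=5,fy=5,interpolation=cv2.INTER_NEAREST))
```

```text
(no output)
```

View pics/w9c.png

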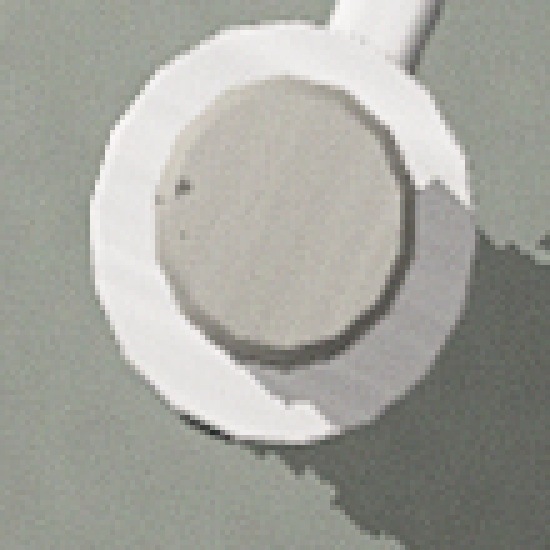

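View pics/w9d.png

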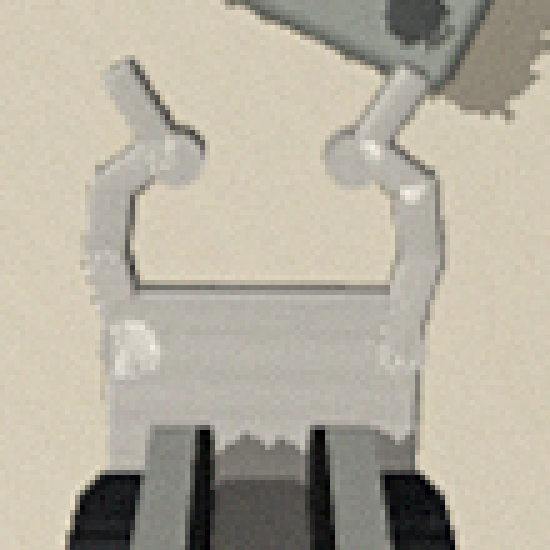

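Run:
```python
from h import *
d=load('w9'); T=q2R(d['tool_rot'])
def f(n,u,v,z,ox,oy):
  for du,dv in ((0,0),(-3,-5)):
    p=onz(d,ox+u/5-.5+du,oy+v/5-.5+dv,z); print(n,p[:2].round(4),'tool mm',((T.T@(p-d['tool_pos']))*1000).round(1))
f('head',282,212,.0805,265,20)
f('hub',283.5,231,.0625,265,20)
zc=d['tool_pos'][2]-.0205
f('throat',265,150,zc+.004,265,155)
f('back',261,287,zc+.004,265,155)
f('tips',265,67,zc+.004,265,155)
```

```text
head [0.5886 0.2486] tool mm [-103.9   41.5    2.2]
head [0.5889 0.2516] tool mm [-106.4   41.5    0.5]
hub [0.5889 0.2484] tool mm [-104.    59.5    2.6]
hub [0.5893 0.2518] tool mm [-106.8   59.5    0.8]
throat [0.5462 0.2013] tool mm [-40.2  16.4   0.3]
throat [0.5468 0.2044] tool mm [-43.   16.3  -1.3]
back [0.5356 0.1894] tool mm [-24.3  16.4  -0.1]
back [0.5362 0.1927] tool mm [-27.3  16.4  -1.8]
tips [0.5521 0.2083] tool mm [-49.4  16.3   0.3]
tips [0.5526 0.2114] tool mm [-52.1  16.3  -1.3]
```

Call:
play_rows(slide=[[-1.5,0,0.2],[-1.5,0.5,0],[0,1.5,0],[0,1,0],[0,0.3,0],[0,0,0],[0,0,0]], yaw=[0,0,0,0,0,0,0], grip=[1,1,1,1,1,1,1])

```text
time: 13.0
tool_pos: [0.5423, 0.1922, 0.0918]
tool_rot: [-0.297, 0.297, -0.641, 0.642]
contact_force: [-0.0, 0.5, -0.8]
gripper_width: 0.121
```

Run:
```python
from h import *
st,d=snap('wrist','w10.png'); print(st['tool_pos'],st['contact_force'],st['gripper_width'])
im=d['image'][:,:,::-1]
cv2.imwrite('pics/w10c.png',cv2.resize(im[60:270,220:420],None,fx=3.5,fy=2.8 if 0 else 2.8,interpolation=cv2.INTER_NEAREST) if 0 else cv2.resize(im[70:270,220:420],None,fx=3,fy=3,interpolation=cv2.INTER_NEAREST))
```

```text
[0.54234466 0.19215182 0.09179767] [-0.02206458  0.52968509 -0.75815462] 0.12059860382445764
```

View pics/w10c.png

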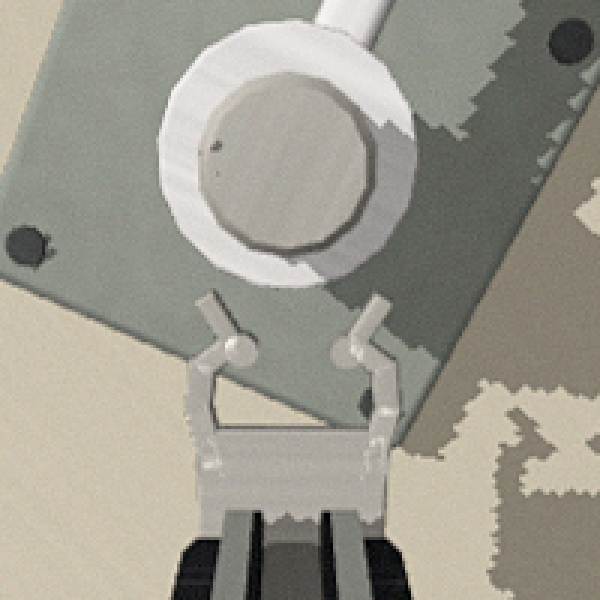

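Call:
play_rows(slide=[[-0.3,0,-0.1],[0,0.3,0],[0,0.2,0],[0,0,0]], yaw=[0,0,0,0], grip=[1,1,1,1])

```text
time: 13.45
tool_pos: [0.5433, 0.1955, 0.0863]
tool_rot: [0.297, -0.298, 0.641, -0.641]
contact_force: [0.3, -0.4, -0.1]
gripper_width: 0.122
```

Call:
play_rows(slide=[[0,0.1,0],[0,0.1,0],[0,0,0]], yaw=[0,0,0], grip=[1,1,1])

```text
time: 13.75
tool_pos: [0.5435, 0.1954, 0.0846]
tool_rot: [0.297, -0.298, 0.641, -0.641]
contact_force: [1.0, 0.4, -0.7]
gripper_width: 0.13
```

Call:
play_rows(slide=[[0,0.1,0],[0,0,0]], yaw=[0,0], grip=[1,1])

```text
time: 13.95
tool_pos: [0.5436, 0.1954, 0.0836]
tool_rot: [0.297, -0.298, 0.641, -0.641]
contact_force: [-0.1, 0.3, -1.1]
gripper_width: 0.127
```

Call:
play_rows(slide=[[0,0.1,0],[0,0,0]], yaw=[0,0], grip=[1,1])

```text
time: 14.15
tool_pos: [0.5437, 0.1955, 0.0828]
tool_rot: [-0.298, 0.298, -0.641, 0.641]
contact_force: [-0.6, -0.1, -0.2]
gripper_width: 0.122
```

Run:
```python
from h import *
st,d=snap('wrist','w11.png'); print(st['tool_pos'],st['contact_force'],st['gripper_width'])
im=d['image'][:,:,::-1]
cv2.imwrite('pics/w11c.png',cv2.resize(im[70:270,220:420],None,fx=3,fy=3,interpolation=cv2.INTER_NEAREST))
```

```text
[0.54372838 0.19550652 0.0828231 ] [-0.63053275 -0.14388697 -0.22475635] 0.12228500657174925
```

View pics/w11c.png

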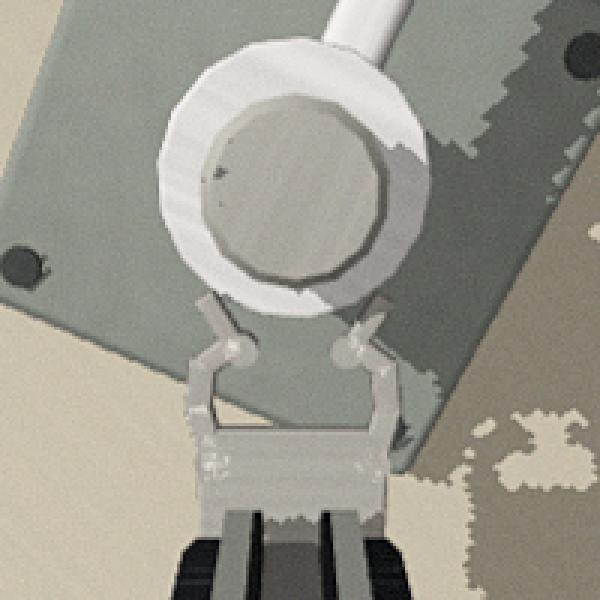

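Call:
play_rows(slide=[[0,-0.2,0],[-0.2,0,0],[-0.2,0,0],[0,0,0]], yaw=[0,0,0,0], grip=[1,1,1,1])

```text
time: 14.6
tool_pos: [0.5464, 0.1987, 0.0849]
tool_rot: [0.298, -0.298, 0.641, -0.641]
contact_force: [-0.2, -0.3, -0.3]
gripper_width: 0.12
```

Call:
play_rows(slide=[[0,0.1,0],[0,0,0]], yaw=[0,0], grip=[1,1])

```text
time: 14.8
tool_pos: [0.5461, 0.1985, 0.0835]
tool_rot: [0.297, -0.298, 0.641, -0.641]
contact_force: [0.1, -0.6, -0.7]
gripper_width: 0.124
```

Call:
play_rows(slide=[[0,0.1,0],[0,0,0]], yaw=[0,0], grip=[1,1])

```text
time: 15.0
tool_pos: [0.5464, 0.1985, 0.083]
tool_rot: [-0.298, 0.297, -0.641, 0.641]
contact_force: [-0.4, -0.5, 1.0]
gripper_width: 0.122
```

Call:
play_rows(slide=[[0,0.1,0],[0,0,0]], yaw=[0,0], grip=[1,1])

```text
time: 15.2
tool_pos: [0.5468, 0.1986, 0.0826]
tool_rot: [-0.298, 0.297, -0.641, 0.642]
contact_force: [-0.8, -0.6, 3.1]
gripper_width: 0.125
```

Call:
play_rows(slide=[[0,0.1,0],[0,0,0]], yaw=[0,0], grip=[1,1])

```text
time: 15.4
tool_pos: [0.5472, 0.1987, 0.0823]
tool_rot: [-0.298, 0.297, -0.641, 0.642]
contact_force: [-1.2, -1.4, 6.9]
gripper_width: 0.121
```

Call:
play_rows(slide=[[0,-0.28,0],[0,0,0],[0,0,0]], yaw=[0,0,0], grip=[1,1,1])

```text
time: 15.7
tool_pos: [0.5458, 0.1985, 0.083]
tool_rot: [0.297, -0.298, 0.642, -0.641]
contact_force: [0.4, -0.4, 0.3]
gripper_width: 0.127
```

Run:
```python
from h import *
st,d=snap('wrist','w12.png'); print(st['tool_pos'],st['contact_force'],st['gripper_width'])
im=d['image'][:,:,::-1]
cv2.imwrite('pics/w12c.png',cv2.resize(im[70:270,220:420],None,fx=3,fy=3,interpolation=cv2.INTER_NEAREST))
```

```text
[0.54581244 0.19849443 0.08297061] [ 0.38778887 -0.42350313  0.31559279] 0.12737183245351477
```

View pics/w12c.png

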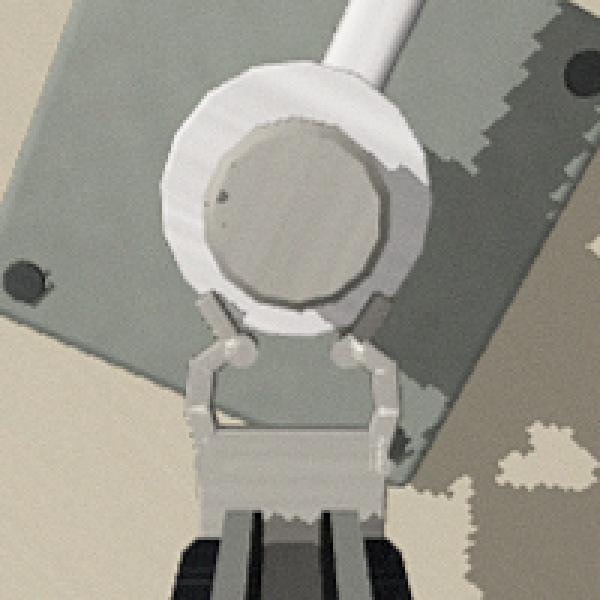

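Call:
play_rows(slide=[[0,-0.1,0],[-0.2,0,0],[-0.2,0,0],[-0.2,0,0],[0,0,0]], yaw=[0,0,0,0,0], grip=[1,1,1,1,1])

```text
time: 16.25
tool_pos: [0.5503, 0.2033, 0.0846]
tool_rot: [-0.298, 0.298, -0.641, 0.641]
contact_force: [-0.3, 0.0, -0.1]
gripper_width: 0.124
```

Call:
play_rows(slide=[[-0.2,0,0],[-0.2,0,0],[0,0,0]], yaw=[0,0,0], grip=[1,1,1])

```text
time: 16.55
tool_pos: [0.5529, 0.2064, 0.0847]
tool_rot: [-0.298, 0.298, -0.641, 0.641]
contact_force: [-0.3, -0.4, -0.7]
gripper_width: 0.127
```

Call:
play_rows(slide=[[0,0.06,0],[-0.1,0,0],[-0.1,0,0],[0,0,0]], yaw=[0,0,0,0], grip=[1,1,1,1])

```text
time: 16.95
tool_pos: [0.5541, 0.2078, 0.084]
tool_rot: [-0.298, 0.298, -0.641, 0.641]
contact_force: [0.0, -0.6, -1.2]
gripper_width: 0.126
```

Run:
```python
from h import *
st,d=snap('wrist','w13.png'); print(st['tool_pos'],st['contact_force'],st['gripper_width'])
im=d['image'][:,:,::-1]
cv2.imwrite('pics/w13c.png',cv2.resize(im[70:270,220:420],None,fx=3,fy=3,interpolation=cv2.INTER_NEAREST))
```

```text
[0.55406468 0.20775556 0.08400357] [ 0.00777139 -0.57936563 -1.1502628 ] 0.12570745556839297
```

View pics/w13c.png

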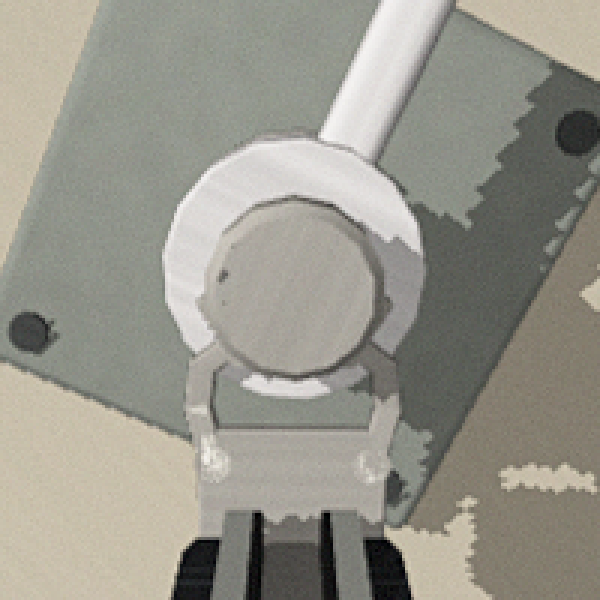

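Call:
play_rows(slide=[[-0.1,0,0],[-0.1,0,0],[-0.1,0,0],[0,0,0]], yaw=[0,0,0,0], grip=[1,1,1,1])

```text
time: 17.4
tool_pos: [0.556, 0.2101, 0.084]
tool_rot: [-0.298, 0.298, -0.641, 0.641]
contact_force: [-0.3, 0.2, 0.1]
gripper_width: 0.128
```

Call:
play_rows(slide=[[-0.1,0,0],[-0.1,0,0],[0,0,0]], yaw=[0,0,0], grip=[1,1,1])

```text
time: 17.7
tool_pos: [0.5573, 0.2116, 0.084]
tool_rot: [-0.298, 0.298, -0.641, 0.641]
contact_force: [-0.5, 0.5, -1.6]
gripper_width: 0.128
```

Call:
play_rows(slide=[[-0.1,0,0],[-0.1,0,0],[0,0,0]], yaw=[0,0,0], grip=[1,1,1])

```text
time: 18.0
tool_pos: [0.5582, 0.2127, 0.0837]
tool_rot: [-0.297, 0.298, -0.641, 0.642]
contact_force: [-1.4, -1.3, 0.0]
gripper_width: 0.129
```

Call:
play_rows(slide=[[-0.1,0,0],[0,0,0]], yaw=[0,0], grip=[1,1])

```text
time: 18.2
tool_pos: [0.5586, 0.2134, 0.0835]
tool_rot: [-0.297, 0.298, -0.641, 0.642]
contact_force: [-2.2, -4.1, -1.1]
gripper_width: 0.128
```

Call:
play_rows(slide=[[-0.1,0,0],[0,0,0]], yaw=[0,0], grip=[1,1])

```text
time: 18.4
tool_pos: [0.5593, 0.2142, 0.0835]
tool_rot: [-0.297, 0.298, -0.641, 0.642]
contact_force: [-2.4, -2.7, -1.6]
gripper_width: 0.124
```

Call:
play_rows(slide=[[-0.1,0,0],[0,0,0]], yaw=[0,0], grip=[1,1])

```text
time: 18.6
tool_pos: [0.5601, 0.2151, 0.0836]
tool_rot: [-0.297, 0.298, -0.641, 0.641]
contact_force: [-2.8, -3.8, -1.9]
gripper_width: 0.126
```

Call:
play_rows(slide=[[-0.1,0,0],[0,0,0]], yaw=[0,0], grip=[1,1])

```text
time: 18.8
tool_pos: [0.561, 0.2162, 0.0838]
tool_rot: [0.298, -0.298, 0.642, -0.641]
contact_force: [-3.3, -3.4, -1.7]
gripper_width: 0.126
```

Call:
play_rows(slide=[[-0.1,0,0],[0,0,0]], yaw=[0,0], grip=[1,1])

```text
time: 19.0
tool_pos: [0.5621, 0.2173, 0.0842]
tool_rot: [0.298, -0.297, 0.642, -0.641]
contact_force: [-0.6, -2.1, -2.7]
gripper_width: 0.126
```

Call:
play_rows(slide=[[-0.1,0,0],[0,0,0]], yaw=[0,0], grip=[1,1])

```text
time: 19.2
tool_pos: [0.563, 0.2183, 0.0844]
tool_rot: [0.298, -0.297, 0.642, -0.641]
contact_force: [0.3, -0.1, -1.7]
gripper_width: 0.121
```

Call:
play_rows(slide=[[-0.1,0.04,0],[0,0,0]], yaw=[0,0], grip=[1,1])

```text
time: 19.4
tool_pos: [0.5637, 0.219, 0.084]
tool_rot: [0.298, -0.297, 0.642, -0.641]
contact_force: [0.6, 1.2, -2.5]
gripper_width: 0.124
```

Call:
play_rows(slide=[[-0.1,0,0],[0,0,0]], yaw=[0,0], grip=[1,1])

```text
time: 19.6
tool_pos: [0.5642, 0.2195, 0.0839]
tool_rot: [0.298, -0.297, 0.642, -0.641]
contact_force: [1.0, 0.4, -1.9]
gripper_width: 0.124
```

Call:
play_rows(slide=[[-0.1,0,0],[0,0,0]], yaw=[0,0], grip=[1,1])

```text
time: 19.8
tool_pos: [0.5647, 0.2202, 0.0838]
tool_rot: [0.298, -0.297, 0.642, -0.641]
contact_force: [1.8, 1.1, -1.0]
gripper_width: 0.124
```

Run:
```python
from h import *
st,d=snap('wrist','w14.png'); print(st['tool_pos'],st['contact_force'],st['gripper_width'])
im=d['image'][:,:,::-1]
cv2.imwrite('pics/w14c.png',cv2.resize(im[120:270,245:395],None,fx=4,fy=4,interpolation=cv2.INTER_NEAREST))
```

```text
[0.56468041 0.22017822 0.08377415] [ 1.7943584   1.0891885  -1.02214807] 0.12384959224643438
```

View pics/w14c.png

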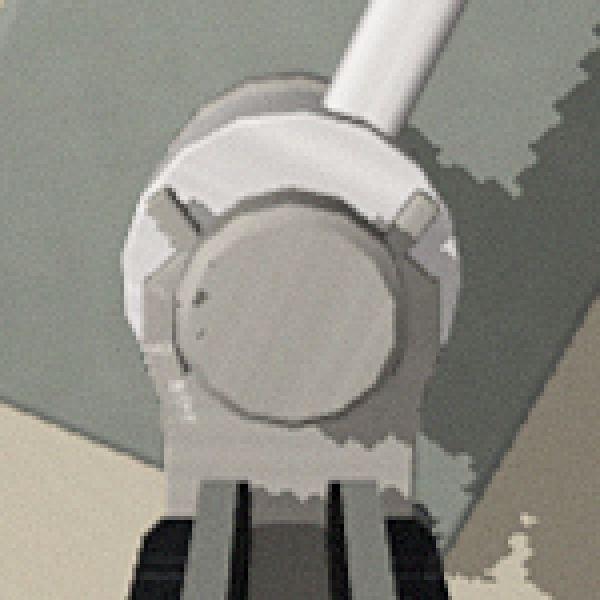

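Call:
play_rows(slide=[[-0.1,0,0],[0,0,0]], yaw=[0,0], grip=[1,1])

```text
time: 20.05
tool_pos: [0.5652, 0.2209, 0.0837]
tool_rot: [0.298, -0.297, 0.641, -0.641]
contact_force: [0.2, 1.0, -1.8]
gripper_width: 0.122
```

Call:
play_rows(slide=[[-0.1,0,0],[0,0,0]], yaw=[0,0], grip=[1,1])

```text
time: 20.25
tool_pos: [0.5658, 0.2216, 0.0837]
tool_rot: [0.298, -0.297, 0.641, -0.641]
contact_force: [0.6, 1.8, -1.6]
gripper_width: 0.126
```

Call:
play_rows(slide=[[-0.1,0,0],[0,0,0]], yaw=[0,0], grip=[1,1])

```text
time: 20.45
tool_pos: [0.5664, 0.2223, 0.0836]
tool_rot: [0.298, -0.297, 0.641, -0.641]
contact_force: [0.5, 0.1, -1.2]
gripper_width: 0.127
```

Call:
play_rows(slide=[[-0.1,0,0],[0,0,0]], yaw=[0,0], grip=[1,1])

```text
time: 20.65
tool_pos: [0.5667, 0.2226, 0.0836]
tool_rot: [-0.297, 0.298, -0.641, 0.642]
contact_force: [-1.6, -2.6, 0.4]
gripper_width: 0.122
```

Call:
play_rows(slide=[[-0.05,0,0],[0,0,0]], yaw=[0,0], grip=[1,1])

```text
time: 20.85
tool_pos: [0.5667, 0.2227, 0.0835]
tool_rot: [-0.297, 0.298, -0.641, 0.642]
contact_force: [-3.7, -4.1, 3.8]
gripper_width: 0.123
```

Call:
play_rows(slide=[[0.1,0,0],[0,0,0]], yaw=[0,0], grip=[1,1])

```text
time: 21.05
tool_pos: [0.5666, 0.2226, 0.0836]
tool_rot: [0.298, -0.297, 0.641, -0.641]
contact_force: [-1.3, -1.4, 0.7]
gripper_width: 0.126
```

Run:
```python
from h import *
st,d=snap('wrist','w15.png'); print(st['tool_pos'],st['contact_force'],st['gripper_width'])
im=d['image'][:,:,::-1]
cv2.imwrite('pics/w15c.png',cv2.resize(im[120:270,245:395],None,fx=4,fy=4,interpolation=cv2.INTER_NEAREST))
```

```text
[0.56658256 0.22255072 0.0835784 ] [-1.28768282 -1.38043962  0.69138477] 0.12610311777060365
```

View pics/w15c.png

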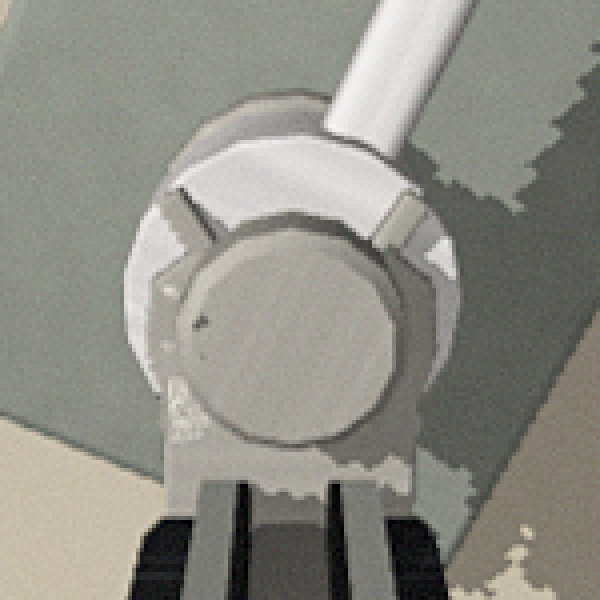

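Call:
play_rows(slide=[[0,0,0],[0,0,0],[0,0,0],[0,0,0]], yaw=[0,0,0,0], grip=[0.3,0.3,0.3,0.3])

```text
time: 21.5
tool_pos: [0.5667, 0.2228, 0.0837]
tool_rot: [0.298, -0.297, 0.641, -0.641]
contact_force: [0.6, -0.4, -0.9]
gripper_width: 0.351
```

Call:
play_rows(slide=[[0,-0.5,0],[0,-1.5,0],[0,-3,0],[0,-3,0],[2,-2,0],[2,0,0],[0,0,0],[0,0,0]], yaw=[0,0,0,0,0,0,0,0], grip=[0.3,0.3,0.3,0.3,0.3,0.3,0.3,0.3])

```text
time: 22.3
tool_pos: [0.541, 0.1922, 0.1845]
tool_rot: [0.298, -0.297, 0.642, -0.642]
contact_force: [0.2, -0.1, -0.1]
gripper_width: 0.351
```

Run:
```python
from h import *
st,d=snap('wrist','w16.png'); print(st['tool_pos'],st['contact_force'],st['gripper_width'])
im=d['image'][:,:,::-1]
cv2.imwrite('pics/w16c.png',cv2.resize(im[20:220,220:420],None,fx=3,fy=3,interpolation=cv2.INTER_NEAREST))
st,d=snap('scene','s16.png')
c=d['image'][150:220,235:325,::-1]; cv2.imwrite('pics/s16c.png',cv2.resize(c,None,fx=8,fy=8,interpolation=2))
```

```text
[0.54100577 0.19217623 0.18445465] [ 0.18478291 -0.09200559 -0.14277466] 0.35118187956466346
```

View pics/w16c.png

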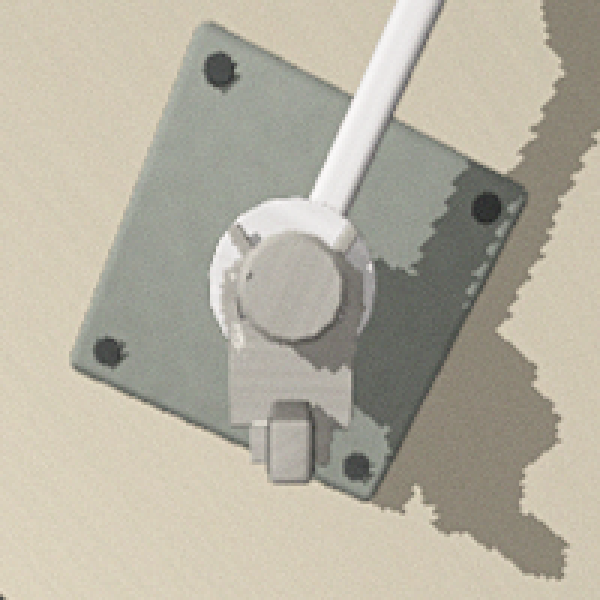

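View pics/s16c.png

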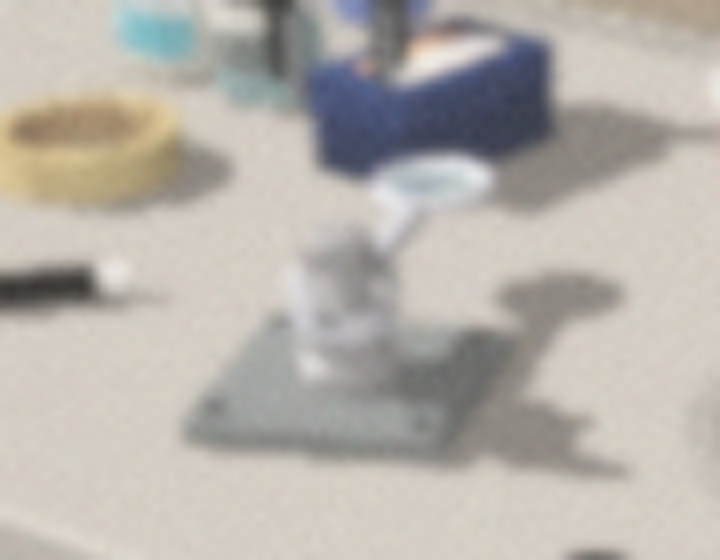

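Run:
```python
from h import *
d=load('w16')
f=lambda u,v,z:onz(d,220+u/3-.5,20+v/3-.5,z)
a=f(291,450,.0965);b=f(291,288,.0805);c=f(292,278,.0625);print(a,b,c,np.linalg.norm((a-b)[:2]),np.linalg.norm((a-c)[:2]))
workorder.job_done()
```

```text
[0.56191283 0.21726639 0.0965    ] [0.58798602 0.24804114 0.0805    ] [0.5895444  0.24944807 0.0625    ] 0.04033480546147584 0.04241655084298349
the job is handed in; nothing more can be done
```

The hub is pressed down and the clip is home in the groove. I let go, backed the arm clear and handed the job in at about 22 s.

- **Hub:** I pressed it with shut fingertips until it stopped firmly, at about 19 N. Its top then read about 62.5 mm, so the post sits about 7.5 mm below nominal.
- **Clip:** I gripped the smaller steel clip by its tab and touched its tips on the hub top to set the height. I raised it about 1 mm and pushed it in along its mouth direction. The push peaked at about 5 N, then fell away and reversed as the jaws snapped past the neck. It rose again to about 5.5 N at the home stop, where I stopped.
- **Last checks:** In the final wrist picture the clip is level round the post with both jaws past it. The tab centre measured 40.3 mm from the head's axis, against 40 mm when home. The same measurement against the hub's centre gave 42.4 mm, still inside the 3 mm limit. The force on the released, retracted tool was about zero.
- **What disagreed:** The top and wrist cameras differed by about 6 mm on where the post stands. I therefore aligned the clip to the post within the wrist view and by touch.
- **Bystanders:** I felt no contact with any of them, but I did not measure their positions again at the end.

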